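# Index the board inspection turntable to the next hole

### The arm

A 6-joint arm with a two-finger parallel gripper is mounted at the origin on the work surface. World frame = base frame: x ahead of the robot, y to its left, z up, the work surface at z = 0. Lengths are in mm, angles in rad, forces in N, time in s.
With the tool pointing down it reaches from about 275 to 850 mm from the base axis. Payload 5.2 kg.
Tool frame: the origin (TCP) lies midway between the tips of the shut fingers; the grasp point (between the pads) lies 19 mm behind it; z points along the fingers, y is the line along which they close (so a half turn about z gives the same grasp; the last joint's range is limited). The gripper opens to 85 mm and grips with 20 to 120 N. Pads are 22 mm wide; open, the fingers measure 114 mm over their backs; the gripper's body (76 mm by 85 mm) begins 54 mm behind the grasp point. The pads swing forward as they close: fully open they stand 13 mm farther back than shut.
Start: joints at [1.088, 0.259, 1.535, -0, 1.348, -0.203], TCP at [151.868, 528.622, 231.31] pointing down, gripper open.
Joint ranges: [-3.14, 3.14], [-0.91, 2.08], [0.19, 2.58], [-1.22, 4.36], [0.22, 2.71], [-3.12, 3.12]. Speed limits (rad/s): [2.57, 2.57, 3.14, 3.14, 3.14, 3.14].

### API

Orientations are given as a unit quaternion [x, y, z, w].
In Python, from bench import telemetry, imaging, ticket gives the robot as it stands.
- The arm moves only by the shell command python3 -m handwheel 'ROWS'. ROWS is JSON, a list of rows, each a list of 3 entries, a list of its own where there are three numbers: the opening, from 0 (shut) to 1 (fully open), then the shift along the world's x, y, z in units of 50 mm (1.0 is 50 mm), then the turn, a rotation vector about the world's x, y, z in units of 5 degrees (1.0 is 5 degrees). In form: [[jaw, [tx, ty, tz], [ax, ay, az]], ...]. A call has 1 to 20 rows; each row is the pose to reach, as a shift and turn from the pose commanded when the call began; what a row does not reach only later rows make up. A row lasts 1/8 s, in which the tool goes at most 62.5 mm and 10.7 degrees, less where a joint would pass 70% of its speed; a pose out of reach is approached as far as the arm can. A call with a gripper value outside its range is refused whole. The fingers move at their own pace and stop on an object; the grip force is fixed at half the most. Time passes only in rows, so rows that repeat a pose let the fingers close. It gives the time, the measured TCP pose, the force, the opening and the grip force at its end, in the units of the state.
- telemetry.state(): the state, without advancing time (a new reading comes with each control period).
- imaging.get_image(name): name is "side" or "top" or "wrist"; returns a dict with "image" (400x640x3 uint8, red, green, blue), "depth" (400x640 float32, mm along the optical axis (not along the pixel's ray), 0 where there is no reading), "K" (3x3 intrinsics, pixels), "view" (4x4, takes a point from world to camera coordinates). Camera axes: x right, y down, z forward; pixel columns grow to the right and rows downward; lengths in mm; the calibration is good to about 2 mm. A picture is of the moment at which its call begins.
- ticket.sign_off(): hands the job in; it is judged then, once.
The state is a dict: "clock": time; "joint_positions": joint angles; "qd": joint speeds; "tau": joint torques, N m; "tcp_pos": TCP position; "tcp_rot": TCP orientation; "ft_force": force on the tool from outside, world axes, zero at the start; "moment": the same for the moment, N m; "grip_width": finger opening in mm; "grasp_force": force on a finger pad.
Only numpy, scipy, OpenCV 4.12 (cv2) and the standard library are available. Lean on these libraries where they do the work, as an engineer would, in place of code of your own. Each camera call takes 0.05 s, during which the arm holds its last target. There are 200 camera calls.

### The job

On the round inspection turntable, press the orange indexing plunger down and, keeping it pressed, turn the dial one hole anticlockwise as seen from above, then let the plunger spring back up so that its brass pin locks in that next hole. Only press and push: do not pinch the plunger, do not force it, and do not turn the wrong way or past the next hole. Leave the circuit board lying in its nest and the other things on the bench where they are.

Things in the scene. Friction and masses are not known exactly. Their poses are not given: they have to be found in the camera images.
- turn_base: fixed round aluminium housing, 310 mm diameter, 30 mm high, on the bench (its dark foot flange is look only). Origin: centre of its underside, on the dial's axis; z up. Eight dark index holes (13 mm) lie 45 degrees apart in its top face on a circle of 140 mm radius, just outside the dial; the pin starts in the hole on its own -x side.
- dial (a joint): angle of the grey dial (250 mm diameter, top 38 mm above the bench), rad, positive anticlockwise seen from above. Starts at 0, locked (0.015 rad play); holes every 0.785, so the next one is at +0.785. Free only with the plunger more than about 6 mm in: it then takes 0.08 N m, which the friction of a pressing fingertip carries, and stays where left.
- plunger (a joint): travel of the plunger, m: 0 fully up (locked), 0.012 at its lower stop; spring force about 4 N at the top, 8 N at the stop. The pin leaves its hole at about 0.006. Let go between holes, the pin rubs under the plate at about 0.006, and springs up to 0 when it comes within about 3 mm (0.022 rad) of a hole.
- plunger_top (a point): centre of the flat top of the orange plunger knob (42 mm diameter, 15 mm high), carried by the dial 105 mm from its axis. It is 66 mm above the bench when up, 54 mm at the stop, and travels with dial and plunger. The locking pin (9 mm, domed) moves with it 35 mm further out on the same radius; locked, its brass tip stands 5 mm out of the hole.
- plunger_rim: the cylindrical side wall of the plunger knob, 42 mm diameter, from 51 to 61 mm above the bench when up. Origin: on the knob's axis at bench level, when the plunger is up. It is not to be pinched.
- dial_axis (a point): centre of the dial on its axis of rotation, at the height of the dial's top face (38 mm above the bench).
- next_hole (a point): mouth of the next index hole anticlockwise from the start, in the top face of the housing, 140 mm from the axis and 30 mm above the bench.
- board: green circuit board, 75 x 100 x 4 mm (parts up to 6 mm higher), lying loose in a nest of four black corner stops (10 mm high) in the middle of the dial. Origin: centre of its underside, 38 mm above the bench; z up.
- pen_cup: orange plastic pen cup, 80 mm across the rim, 95 mm high, pens up to 145 mm. Origin: centre of its underside. Bystander.
- tape_roll: white roll standing on end, 96 mm diameter, 48 mm high. Origin: centre of its underside. Bystander.
- mouse: black computer mouse, 108 x 58 x 32 mm. Origin: centre of its underside, x along its length. Bystander.

How it is judged:
By the outcome, as a careful person would: the job done as asked, in the order asked, and still so for the second after the job is handed in, with the robot touching nothing.
It also fails if it takes over 38 s, if anything falls off the work surface, if the arm or the gripper's body presses on something with over 40 N, if the wrist force passes 120 N, or if a joint passes its speed limit or range.

## Working session

There is one attempt and no reset: what is moved stays moved. The work goes in short steps, Python scripts to look and compute and a shell command to move; the robot and the scene stay as the last step left them, time stands still between calls to the robot, and variables do not carry over. Pictures are saved under pics/ and viewed, at most 10 in all, crops included, and the job is handed in when it is done.

```bash
mkdir -p pics
python3 - <<'E'
from bench import telemetry, imaging
import cv2
for n in("top","side"):
    d=imaging.get_image(n); cv2.imwrite(f"pics/{n}0.png",d["image"][:,:,::-1]); print(n,d["K"].tolist(),d["view"].round(3).tolist())
print(telemetry.state())
E
```

```text
top [[489.0995125441974, 0.0, 320.4049533036875], [0.0, 489.0995125441974, 196.2168989767949], [0.0, 0.0, 1.0]] [[-0.007, -1.0, -0.016, 13.907], [-0.983, 0.01, -0.184, 565.493], [0.184, 0.015, -0.983, 1378.111], [0.0, 0.0, 0.0, 1.0]]
side [[468.4421501073583, 0.0, 322.1756164809885], [0.0, 468.4421501073583, 202.71672305230675], [0.0, 0.0, 1.0]] [[0.755, -0.655, -0.02, -417.879], [-0.484, -0.537, -0.69, 348.167], [0.442, 0.531, -0.723, 1022.702], [0.0, 0.0, 0.0, 1.0]]
{'clock': 0.1, 'joint_positions': array([ 1.08822732e+00,  2.59291355e-01,  1.53596170e+00, -2.78482973e-05,
        1.34802686e+00, -2.02811394e-01]), 'qd': array([-4.58971247e-05, -1.44385875e-03, -2.82063879e-03, -4.61470447e-04,
        8.04194274e-04, -1.74557235e-04]), 'tau': array([ 1.39920441e-03, -4.46971071e+01, -2.91245645e+01, -5.30727921e-04,
        6.36405995e-03,  1.59334365e-05]), 'tcp_pos': array([151.63376018, 528.18678194, 230.55120331]), 'tcp_rot': array([ 1.39419997e-01,  9.90232979e-01, -7.99140989e-04, -2.70691121e-04]), 'ft_force': array([ 0.52008224, -0.60039502, -0.22679827]), 'moment': array([-0.01332005,  0.01260242, -0.01276443]), 'grasp_force': 0.0, 'grip_width': 85.45091851518684}
```

View pics/top0.png

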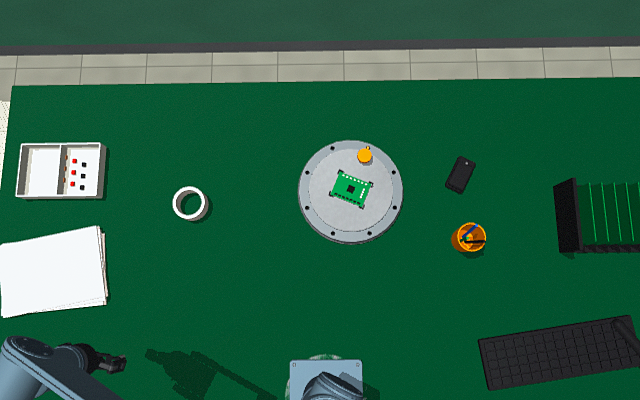

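View pics/side0.png

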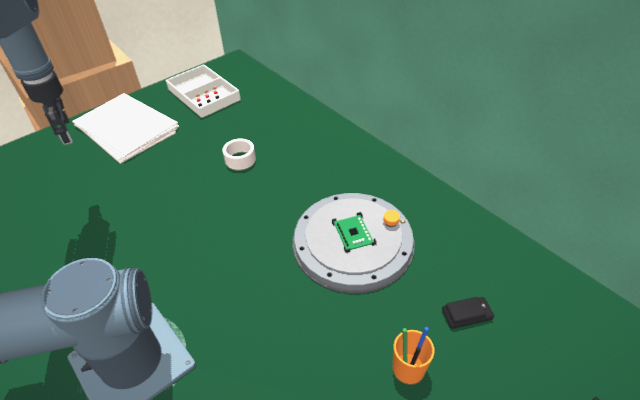

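The top view shows the dial centred near (351,190), with the knob at (365,155) on its far side. In the side view the knob is at (391,217). Anticlockwise moves the knob to the left (+y) in the top view.

```bash
cat > h.py <<'E'
from bench import telemetry, imaging
import cv2, numpy as np
def ray(d,u,v,z):
    R=d["view"][:3,:3];t=d["view"][:3,3];c=-R.T@t
    r=R.T@np.linalg.inv(d["K"])@np.array([u,v,1.]); return c+r*(z-c[2])/r[2]
def knob(d,box):
    x0,y0,x1,y1=box
    h=cv2.cvtColor(d["image"],cv2.COLOR_RGB2HSV); m=cv2.inRange(h,(8,150,150),(28,255,255))
    k=np.zeros_like(m);k[y0:y1,x0:x1]=m[y0:y1,x0:x1]; return k
E
python3 - <<'E'
from h import *
from scipy.optimize import least_squares
for n,box,kb in(("top",(285,125,415,255),(340,135,390,175)),("side",(285,185,425,300),(375,200,410,235))):
    d=imaging.get_image(n); g=cv2.cvtColor(d["image"],cv2.COLOR_RGB2GRAY)
    x0,y0,x1,y1=box
    m=cv2.inRange(g,0,75)
    cs,_=cv2.findContours(m[y0:y1,x0:x1].copy(),cv2.RETR_LIST,cv2.CHAIN_APPROX_NONE)
    P=[]
    for c in cs:
        if len(c)<3 or len(c)>30: continue
        u,v=c[:,0].mean(0)+[x0,y0]; P.append(ray(d,u,v,30)[:2])
    P=np.array(P)
    f0=ray(d,*((351,190) if n=="top" else (353,237)),30)[:2]
    rr=np.hypot(*(P-f0).T); P=P[(rr>128)&(rr<152)]
    s=least_squares(lambda p:np.hypot(*(P-p).T)-140,f0,loss='soft_l1')
    c=s.x; print(n,"centre",c,s.fun.round(1),np.degrees(np.arctan2(*(P-c).T[::-1])).round(1)%45)
    k=knob(d,kb); v,u=np.nonzero(k)
    # brightest part = top
    w=ray(d,u.mean(),v.mean(),60); print("knob",u.mean(),v.mean(),len(u),w,w[:2]-c,np.hypot(*(w[:2]-c)),np.degrees(np.arctan2(*(w[:2]-c)[::-1])))
E
```

```text
top centre [589.07020714 -78.99155414] [-0.1 -0.3  0.3  0.3 -0.  -0.1 -0.1] [22.2 22.3 22.3 22.1 21.8 22.1 22.2]
knob 364.0975609756098 154.73170731707316 164 [ 687.54086576 -120.69986179   60.        ] [ 98.47065862 -41.70830765] 106.93948539257428 -22.95560978164495
side centre [592.74331021 -77.99233965] [ 1.  -0.5 -0.2  0.4  0.2  0.6 -0.2] [22.1 21.9 22.  22.2 22.5 21.8 22.1]
knob 390.9888888888889 217.8 180 [ 686.84903295 -121.18913806   60.        ] [ 94.10572274 -43.19679841] 103.54636857356398 -24.65626532779051
```

```bash
python3 -m handwheel '[[0,[10.71,-12.96,-1],[0,0,0]],[0,[10.71,-12.96,-1],[0,0,0]],[0,[10.71,-12.96,-1],[0,0,0]],[0,[10.71,-12.96,-1],[0,0,0]],[0,[10.71,-12.96,-1],[0,0,0]],[0,[10.71,-12.96,-1],[0,0,0]],[0,[10.71,-12.96,-1],[0,0,0]],[0,[10.71,-12.96,-1],[0,0,0]],[0,[10.71,-12.96,-1],[0,0,0]],[0,[10.71,-12.96,-1],[0,0,0]],[0,[10.71,-12.96,-1],[0,0,0]],[0,[10.71,-12.96,-1],[0,0,0]],[0,[10.71,-12.96,-1],[0,0,0]],[0,[10.71,-12.96,-1],[0,0,0]],[0,[10.71,-12.96,-1],[0,0,0]],[0,[10.71,-12.96,-1],[0,0,0]],[0,[10.71,-12.96,-1],[0,0,0]],[0,[10.71,-12.96,-1],[0,0,0]],[0,[10.71,-12.96,-1],[0,0,0]],[0,[10.71,-12.96,-1],[0,0,0]]]'
python3 - <<'E'
from h import *
d=imaging.get_image("wrist"); cv2.imwrite("pics/w1.png",d["image"][:,:,::-1])
s=telemetry.state(); print(s["clock"],s["tcp_pos"],s["tcp_rot"],s["ft_force"],s["joint_positions"],s["grip_width"])
h=lambda p:(lambda q:(d["K"]@(q[:3]/q[2]))[:2])(d["view"]@np.array([*p,1.]))
print("pred knob",h((687.7,-119.3,66)),"centre",h((591,-78.5,38)), "tcp",h(s["tcp_pos"]))
E
```

```text
clock: 2.7
tcp_pos: [687.3, -119.1, 181.6]
tcp_rot: [0.139, 0.99, -0.0, 0.0]
ft_force: [0.5, 0.2, -0.1]
grip_width: -0.2
grasp_force: 0.0
2.75 [ 687.34695696 -119.19361487  181.47158219] [ 1.39313057e-01  9.90248384e-01 -3.68719397e-05  9.40284248e-05] [0.419185   0.68094126 0.00730669] [-3.31189353e-01  5.55807313e-01  1.20606100e+00 -3.72984039e-05
  1.37952569e+00 -1.62244325e+00] 0.15248527314301893
pred knob [322.44457216 196.74902671] centre [335.61945082  83.22545043] tcp [322.42120698 249.34031369]
```

View pics/w1.png

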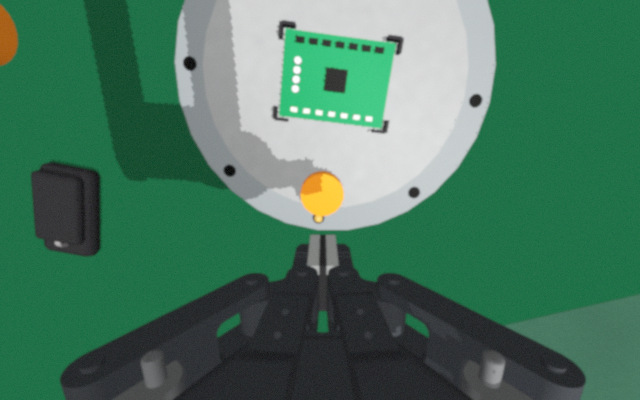

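The knob is at (322,194), which agrees with the prediction to about 1 mm. The next hole is at (414,192), and the shut fingertips are lined up over the knob.

```bash
python3 -m handwheel '[[0,[0,0,-1],[0,0,0]],[0,[0,0,-1.8],[0,0,0]],[0,[0,0,-2.1],[0,0,0]],[0,[0,0,-2.2],[0,0,0]],[0,[0,0,-2.25],[0,0,0]],[0,[0,0,-2.3],[0,0,0]],[0,[0,0,-2.34],[0,0,0]],[0,[0,0,-2.38],[0,0,0]],[0,[0,0,-2.42],[0,0,0]],[0,[0,0,-2.46],[0,0,0]],[0,[0,0,-2.5],[0,0,0]],[0,[0,0,-2.5],[0,0,0]],[0,[0,0,-2.5],[0,0,0]]]'
```

```text
clock: 4.38
tcp_pos: [688.1, -119.6, 57.0]
tcp_rot: [0.139, 0.99, -0.0, 0.001]
ft_force: [0.4, -0.6, 6.0]
grip_width: -0.1
grasp_force: 3.0
```

```bash
python3 -m handwheel '[[0,[0,0,-0.02],[0,0,0]],[0,[0,0,-0.02],[0,0,0]],[0,[0,0,-0.02],[0,0,0]]]'
python3 - <<'E'
from h import *
f=[];z=[]
for i in range(5):
    imaging.get_image("wrist"); s=telemetry.state(); f.append(s["ft_force"]); z.append(s["tcp_pos"][2])
print(np.mean(f,0),np.mean(z))
c=np.array([591,-78.5]);a0=-22.85
for a in np.arange(0,46,4.5):
    t=np.radians([a0,a0+a]); print(a,(105*np.array([np.cos(t[1])-np.cos(t[0]),np.sin(t[1])-np.sin(t[0])])/50).round(3))
E
```

```text
clock: 4.75
tcp_pos: [688.1, -119.6, 56.2]
tcp_rot: [0.139, 0.99, -0.0, 0.001]
ft_force: [-0.2, -0.0, 6.7]
grip_width: 0.1
grasp_force: 3.2
[ 0.37128636 -0.21535529  6.42203601] 56.172148132337966
0.0 [0. 0.]
4.5 [0.058 0.154]
9.0 [0.104 0.313]
13.5 [0.137 0.474]
18.0 [0.157 0.638]
22.5 [0.165 0.803]
27.0 [0.159 0.967]
31.5 [0.141 1.131]
36.0 [0.11  1.293]
40.5 [0.066 1.452]
45.0 [0.01  1.607]
```

```bash
python3 -m handwheel '[[0,[0,0,-0.02],[0,0,0]],[0,[0.03,0.076,-0.02],[0,0,0.45]],[0,[0.058,0.154,-0.02],[0,0,0.9]],[0,[0.082,0.233,-0.02],[0,0,1.35]],[0,[0.104,0.313,-0.02],[0,0,1.8]],[0,[0.121,0.393,-0.02],[0,0,2.25]],[0,[0.137,0.474,-0.02],[0,0,2.7]],[0,[0.148,0.556,-0.02],[0,0,3.15]],[0,[0.157,0.638,-0.02],[0,0,3.6]],[0,[0.162,0.72,-0.02],[0,0,4.05]],[0,[0.165,0.803,-0.02],[0,0,4.5]],[0,[0.165,0.803,-0.02],[0,0,4.5]]]'
python3 - <<'E'
from h import *
d=imaging.get_image("top"); cv2.imwrite("pics/t2.png",cv2.resize(d["image"][120:260,280:420,::-1],None,fx=4,fy=4,interpolation=2))
k=knob(d,(300,125,400,185)); v,u=np.nonzero(k); w=ray(d,u.mean(),v.mean(),50) if len(u) else None; print(len(u),w)
s=telemetry.state();print(s["tcp_pos"],s["ft_force"])
E
```

```text
clock: 6.5
tcp_pos: [696.3, -79.0, 55.2]
tcp_rot: [-0.057, 0.998, -0.0, 0.001]
ft_force: [-0.5, 0.9, 7.3]
grip_width: 0.1
grasp_force: 3.3
41 [689.29284675 -83.85084693  50.        ]
[696.28337768 -79.01422688  55.21064878] [0.52179013 0.47051225 6.99375434]
```

View pics/t2.png

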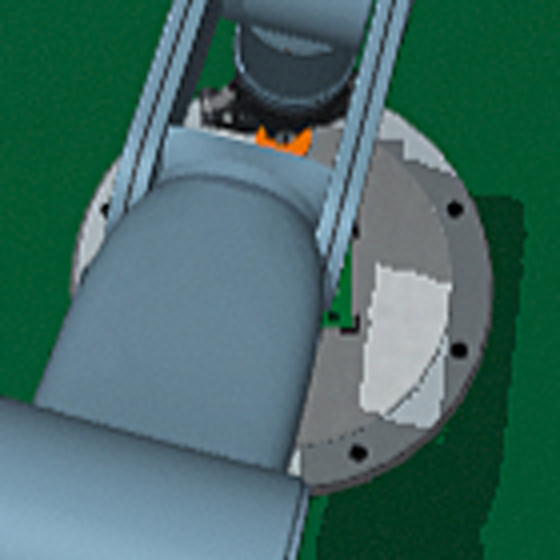

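The knob shows at (283,140) in the crop, still under the fingertip, so the dial is following. I'll go on to 42.75° and measure there.

```bash
python3 -m handwheel '[[0,[-0.003,0.082,0],[0,0,0.45]],[0,[-0.006,0.164,0],[0,0,0.9]],[0,[-0.014,0.246,0],[0,0,1.35]],[0,[-0.024,0.328,0],[0,0,1.8]],[0,[-0.038,0.41,0],[0,0,2.25]],[0,[-0.055,0.49,0],[0,0,2.7]],[0,[-0.076,0.57,0],[0,0,3.15]],[0,[-0.099,0.649,0],[0,0,3.6]],[0,[-0.126,0.727,0],[0,0,4.05]],[0,[-0.126,0.727,0],[0,0,4.05]],[0,[-0.126,0.727,0],[0,0,4.05]]]'
python3 - <<'E'
from h import *
d=imaging.get_image("wrist"); cv2.imwrite("pics/w2.png",d["image"][:,:,::-1])
s=telemetry.state();print(s["tcp_pos"],s["ft_force"])
k=knob(d,(250,150,400,300)); v,u=np.nonzero(k); print(len(u),u.mean(),v.mean(),u.min(),u.max(),v.min(),v.max())
h=lambda p:(lambda q:(d["K"]@(q[:3]/q[2]))[:2])(d["view"]@np.array([*p,1.]))
c=np.array([591,-78.5])
for a in (38,40,42,44,45):
    t=np.radians(a-22.85); e=np.array([np.cos(t),np.sin(t)]); print(a,h((*(c+105*e),56)),"pin",h((*(c+140*e),27)))
t=np.radians(22.15);print("hole",h((*(c+140*np.array([np.cos(t),np.sin(t)])),30)))
E
```

```text
clock: 7.92
tcp_pos: [690.0, -42.7, 55.2]
tcp_rot: [-0.231, 0.973, -0.0, 0.001]
ft_force: [1.1, 0.7, 7.2]
grip_width: 0.1
grasp_force: 3.3
[690.05222629 -42.72467175  55.23923041] [0.37520751 1.15074442 7.07455481]
2214 321.3509485094851 229.2330623306233 286 357 207 263
38 [307.01720913 247.14618295] pin [299.78828053 274.70632876]
40 [313.52574931 248.25700105] pin [306.80131741 275.86726488]
42 [320.0569043  249.15748943] pin [313.83595946 276.808287  ]
44 [326.60697335 249.84773949] pin [320.88857739 277.52958539]
45 [329.88795189 250.11404806] pin [324.42050213 277.80788562]
hole [324.44949426 280.17920712]
```

View pics/w2.png

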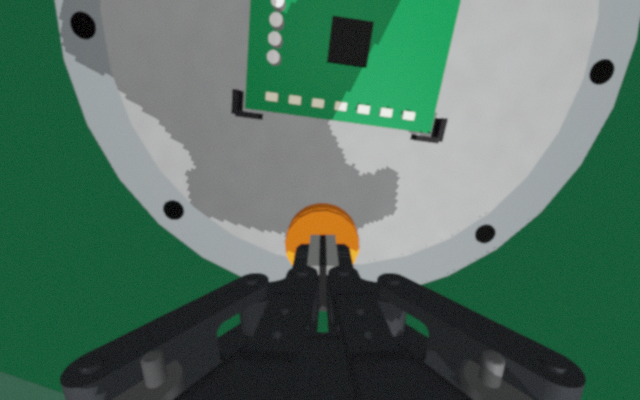

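The knob centre is at u≈321.6, which is about 42.6°. The board is still in its nest. I'll finish the turn and check it against the visible holes at (173,210) and (485,234).

```bash
python3 -m handwheel '[[0,[-0.014,0.038,0],[0,0,0.22]],[0,[-0.027,0.073,0],[0,0,0.42]],[0,[-0.027,0.073,0],[0,0,0.42]],[0,[-0.027,0.073,0],[0,0,0.42]]]'
python3 - <<'E'
from h import *
d=imaging.get_image("wrist"); s=telemetry.state();print(s["tcp_pos"],s["ft_force"])
r=s["tcp_pos"][:2]-[591,-78.5];print("tcp ang",np.degrees(np.arctan2(r[1],r[0]))+22.85)
k=knob(d,(250,150,400,300)); v,u=np.nonzero(k); print(len(u),(u.min()+u.max())/2)
h=lambda p:(lambda q:(d["K"]@(q[:3]/q[2]))[:2])(d["view"]@np.array([*p,1.]))
g=cv2.cvtColor(d["image"],cv2.COLOR_RGB2GRAY); m=cv2.inRange(g,0,60)
n,_,st,ce=cv2.connectedComponentsWithStats(m)
print([(ce[i].round(1).tolist(),int(st[i,4])) for i in range(n) if 120<st[i,4]<900 and ce[i][1]<260])
c=np.array([591,-78.5])
for a in (-67.85,-22.85,67.15,112.15):
    t=np.radians(a); print(a,h((*(c+140*np.array([np.cos(t),np.sin(t)])),30)))
for a in (43,44,45,46):
    t=np.radians(a-22.85); print(a,h((*(c+105*np.array([np.cos(t),np.sin(t)])),51)))
E
```

```text
clock: 8.48
tcp_pos: [688.8, -39.3, 55.3]
tcp_rot: [-0.249, 0.969, -0.0, 0.001]
ft_force: [0.5, 0.0, 6.7]
grip_width: 0.4
grasp_force: 3.3
[688.78544461 -39.25251581  55.24743106] [-0.41029491  0.09337444  6.53165809]
tcp ang 44.71871287598338
2204 321.5
[([81.8, 13.9], 528), ([598.5, 81.4], 394), ([241.4, 105.4], 320), ([434.7, 130.9], 253), ([167.3, 203.5], 265), ([478.2, 238.1], 230)]
-67.85 [83.37130123 19.22328954]
-22.85 [167.84061771 205.85839397]
67.15 [475.56041346 239.68765096]
112.15 [593.67485017  85.07161636]
43 [316.95848723 244.86354821]
44 [320.12795626 245.28154343]
45 [323.30217122 245.64836054]
46 [326.48067026 245.96400479]
```

```bash
python3 -m handwheel '[[0,[-0.005,0.014,0],[0,0,0.08]],[0,[-0.005,0.014,0],[0,0,0.08]],[0,[-0.005,0.014,0.06],[0,0,0.08]],[0,[-0.005,0.014,0.12],[0,0,0.08]],[0,[-0.005,0.014,0.18],[0,0,0.08]],[0,[-0.005,0.014,0.18],[0,0,0.08]]]'
python3 - <<'E'
from h import *
f=[]
for i in range(4):
    d=imaging.get_image("wrist"); s=telemetry.state(); f.append(s["ft_force"])
print(np.mean(f,0),s["tcp_pos"])
E
```

```text
clock: 9.28
tcp_pos: [688.4, -38.5, 63.8]
tcp_rot: [-0.252, 0.968, -0.0, 0.001]
ft_force: [2.6, 0.7, 4.1]
grip_width: -0.2
grasp_force: 1.8
[3.25239973 0.25475227 3.5645084 ] [688.10934771 -38.46994514  63.30446328]
```

The force is still about 4 N at z 63.5. The knob has come up past the 6 mm point, so the pin is in the hole. I'll lift off and look.

```bash
python3 -m handwheel '[[0,[0,0,0.05],[0,0,0]],[0,[0,0,0.12],[0,0,0]],[0,[0,0,0.6],[0,0,0]],[0,[0,0,1.5],[0,0,0]],[0,[0,0,2.5],[0,0,0]],[0,[0,0,2.5],[0,0,0]],[0,[-1,0,3],[0,0,0]],[0,[-2,0,3.5],[0,0,0]],[0,[-2.5,0,3.5],[0,0,0]],[0,[-2.5,0,3.5],[0,0,0]],[0,[-2.5,0,3.5],[0,0,0]],[0,[-2.5,0,3.5],[0,0,0]]]'
python3 - <<'E'
from h import *
d=imaging.get_image("side"); cv2.imwrite("pics/s3.png",cv2.resize(d["image"][170:310,270:430,::-1],None,fx=4,fy=4,interpolation=2))
d=imaging.get_image("wrist"); cv2.imwrite("pics/w3.png",d["image"][:,:,::-1])
E
```

```text
clock: 10.98
tcp_pos: [563.2, -38.6, 237.3]
tcp_rot: [-0.252, 0.968, 0.0, -0.001]
ft_force: [0.0, -0.0, -0.3]
grip_width: 0.1
grasp_force: 0.0
```

View pics/s3.png

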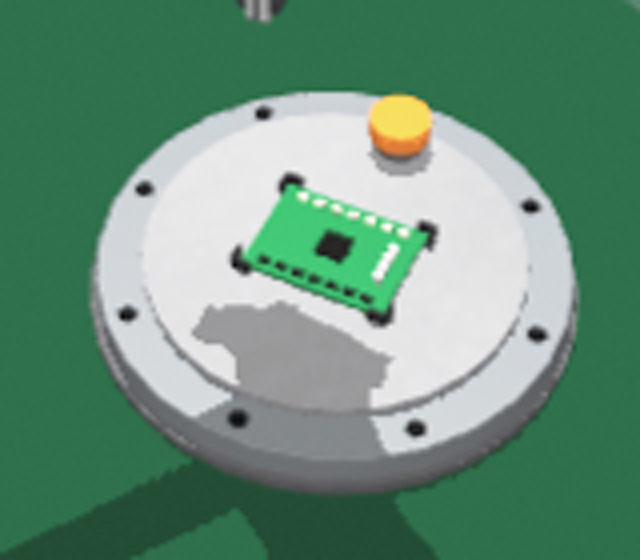

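View pics/w3.png

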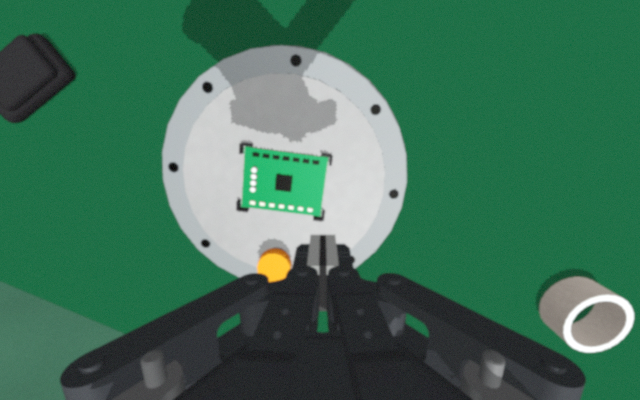

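In both views the knob is on the next hole's radius and the board is in its nest. The pin is hidden, so I'll hover over the knob at the w1 geometry to see whether it is up.

```bash
python3 -m handwheel '[[0,[2.5,0,-1.15],[0,0,0]],[0,[2.5,0,-1.15],[0,0,0]],[0,[2.5,0,-1.15],[0,0,0]],[0,[2.5,0,-1.15],[0,0,0]],[0,[2.5,0,-1.15],[0,0,0]],[0,[2.5,0,-1.15],[0,0,0]],[0,[2.5,0,-1.15],[0,0,0]],[0,[2.5,0,-1.15],[0,0,0]]]'
python3 - <<'E'
from h import *
d=imaging.get_image("wrist"); o=cv2.imread("pics/w1.png"); n=d["image"][:,:,::-1]
f=lambda i:cv2.resize(i[140:250,260:380],None,fx=3.3,fy=3.3,interpolation=2)
cv2.imwrite("pics/w4.png",np.hstack([f(o),f(n)]))
p=[]
for i in(d["image"],np.ascontiguousarray(o[:,:,::-1])):
    k=knob({"image":i},(270,150,380,215)); v,u=np.nonzero(k); print(len(u),u.mean(),v.mean(),u.max()-u.min(),v.max()-v.min())
E
```

```text
clock: 12.08
tcp_pos: [687.5, -38.6, 181.6]
tcp_rot: [-0.252, 0.968, -0.0, 0.0]
ft_force: [-0.3, -0.3, 0.0]
grip_width: 0.1
grasp_force: 0.0
1408 321.7109375 193.0916193181818 40 42
1418 321.47602256699577 193.20521861777152 41 42
```

View pics/w4.png

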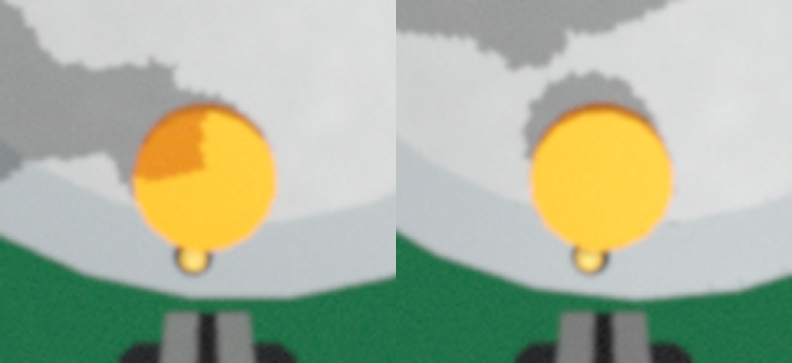

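The before and after crops match. The brass pin tip is up in the hole (at about (590,259) in the crop), and the knob is the same size as at the start, so it is fully up. Handing in.

```bash
python3 -c "
from bench import ticket
print(ticket.sign_off())"
```

```text
the job is handed in; nothing more can be done
None
```

I pressed the plunger, turned the dial one hole anticlockwise and let it spring up; the camera shows the brass pin up in that next hole and the board still in its nest, and I handed the job in at about 12 s with the robot clear.

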